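Restock the decorating station

TASK

Put the decorating station in order: set the small shaker in the small round dish, the big screw-lid jar in the large round dish and the ingredient tub in the rectangular tray, each standing upright and flat on the holder's floor inside its rim, and lay the marker pen lengthwise in the long narrow rest. Leave the squeeze bottle and the ribbon spool where they are.

Things in the scene. Friction and masses are not known exactly. Their poses are not given: they have to be found in the camera images.
- shaker_mid (a point): plain white-grey shaker (small round dredger with holes in its domed top), 44 mm in diameter, 91 mm tall, standing loose on the worktop; this point is on its axis half-way up (45 mm above its underside), z along the axis. The body is straight up to about 70 mm and can be grasped anywhere below that.
- jar_mid (a point): big white jar with a screw lid, round, 68 mm in diameter (its straight body reaches up to about 115 mm), 134 mm tall, standing loose on the worktop; this point is on its axis half-way up (67 mm above its underside), z along the axis. Grasp it 20 to 35 mm above this point, so that the gripper's body clears the lid.
- tub_mid (a point): white open ingredient tub with brown contents, rectangular, 101 mm along its x by 67 mm along its y at the rim, slightly narrower (92 x 58) at the foot, 60 mm tall, standing loose; this point is at its centre 30 mm above its underside; x is the long side, z up. Grasp across the y width, in the upper half.
- marker_mid (a point): marker pen, white barrel with a blue cap, 135 mm long (along its y) and about 17 mm thick, lying loose on the worktop; this point is in its middle, 8 mm above the surface.
- small_dish: fixed small round dish: steel rim, black rubber floor, inside diameter 58 mm, outside 68 mm; the origin is on its axis at the worktop; the floor is 4 mm and the rim 12 mm above the worktop.
- large_dish: fixed large round dish of the same make: inside diameter 84 mm, outside 94 mm; the origin is on its axis at the worktop; floor 4 mm and rim 12 mm above the worktop.
- tub_tray: fixed rectangular tray of the same make: inside 113 mm along its x by 79 mm along its y, walls 5 mm; the origin is at its centre at the worktop; floor 4 mm and rim 12 mm above the worktop.
- pen_rest: fixed long narrow rest of the same make: inside 151 mm along its y by 32 mm along its x, walls 5 mm thick, the two long walls left open over the middle 67 mm for the fingers; the origin is at its centre at the worktop; floor 4 mm and rim 12 mm above the worktop.
- bottle_mid (a point): bystander: squeeze bottle with a caramel-coloured round body 58 mm in diameter and a white cone tip, 199 mm tall, loose, behind the work; this point is on its axis half-way up (100 mm). It stays where it is.
- ribbon_spool_mid (a point): bystander: flat spool of red ribbon, 60 mm in diameter, 18 mm tall, loose, beside the nozzle case at the front left; this point is on its axis half-way up (9 mm). It stays where it is.
Mind the look-alikes: they are no part of the job. Leave any pink or purple look-alike of the part that bears shaker_mid alone.

How it is judged:
By the outcome, as a careful person would: the job done as asked, in the order asked, and still so for the second after the job is handed in, with the robot touching nothing.
It also fails if it takes over 128 s, if anything falls off the work surface, if the arm or the gripper's body presses on something with over 40 N, if the wrist force passes 120 N, or if a joint passes its speed limit or range.

ROBOT

A 7-joint arm with a two-finger parallel gripper is mounted at the origin on a cart in front of the work surface, level with it; the furniture and walls round the work are solid. World frame = base frame: x ahead of the robot, y to its left, z up, the work surface at z = 0. Lengths are in m, angles in rad, forces in N, time in s.
With the tool pointing down it reaches from about 0.4 to 0.85 m from the base axis. Payload 10.4 kg.
Tool frame: the origin (TCP) lies midway between the tips of the shut fingers; the grasp point (between the pads) lies 19 mm behind it; z points along the fingers, y is the line along which they close (so a half turn about z gives the same grasp; the last joint's range is limited). The gripper opens to 85 mm and grips with 20 to 120 N. Pads are 22 mm wide; open, the fingers measure 114 mm over their backs; the gripper's body (76 mm by 85 mm) begins 54 mm behind the grasp point. The pads swing forward as they close: fully open they stand 13 mm farther back than shut.
Start: joints at [-1.228, 0.332, -0.065, 1.46, 0.022, 1.35, -0.088], TCP at [0.224, 0.584, 0.201] pointing down, gripper open.
Joint ranges: [-2.6, 2.6], [-0.5, 2.12], [-1.47, 1.34], [0.16, 2.42], [-1.27, 4.41], [0.06, 2.06], [-2.6, 2.6]. Speed limits (rad/s): [2.22, 2.22, 2.79, 2.79, 3.14, 3.14, 3.14].

INTERFACE

Orientations are given as a unit quaternion [x, y, z, w].
In Python, from workcell import get_obs, camera, camera_params, hand_in gives the robot as it stands.
- The arm moves only by the tool carry_out, never from a script. Its argument "commands" is a list that holds one entry, the list of rows, each a list of 6 numbers: the shift along the tool's x, y, z in units of 40 mm (1.0 is 40 mm), then the turn, a rotation vector about the tool's x, y, z in units of 6 degrees (1.0 is 6 degrees). In form: [[[x, y, z, ax, ay, az], ...]]. A call has 1 to 20 rows; each row shifts and turns the commanded pose from where the row before left it, along the tool's axes as they then stand; what a row does not reach is not made up. A row lasts 1/12 s, in which the tool goes at most 41.7 mm and 7.16 degrees, less where a joint would pass 70% of its speed; a pose out of reach is approached as far as the arm can. A call is refused whole if a number of a shift passes 1 or a number of a turn 1, either way. A call with a gripper value outside its range is refused whole. "hand" is the closure, from -1 (fully open) to 1 (shut), set as the call begins (left out, the last holds). The fingers move at their own pace and stop on an object; "force" is the grip in N (left out, the last holds). Time passes only in rows, so rows that do not move let the fingers close. It gives the time, the measured TCP pose, the force, the opening and the grip force at its end, in the units of the state.
- get_obs(): the state, without advancing time (a new reading comes with each control period).
- camera(name): name is "scene" or "top"; returns the picture (400x640x3 uint8, red, green, blue); there is no depth.
- camera_params(name): a dict with "mtx" (3x3 intrinsics, pixels), "k1" (the pictures are not rectified: a ray, as slopes to the right and down, at radius r is drawn at 1 + k1 r^2 times it, then the intrinsics apply), "R" (3x3) and "t" (3): a world point X has camera coordinates R X + t. Camera axes: x right, y down, z forward; pixel columns grow to the right and rows downward; lengths in m; the calibration is good to about 2 mm. A picture is of the moment at which its call begins. camera_params takes no time and is no camera call.
- hand_in(): hands the job in; it is judged then, once.
The state is a dict: "clock": time; "joint_pos": joint angles; "joint_velocities": joint speeds; "tau": joint torques, N m; "position": TCP position; "ee_rot": TCP orientation; "ft_force": force on the tool from outside, world axes, zero at the start; "torque": the same for the moment, N m; "grip_width": opening from 0.0 (shut) to 1.0 (fully open); "grasp_force": force on a finger pad.
Only numpy, scipy, OpenCV 4.12 (cv2) and the standard library are available. Lean on these libraries where they do the work, as an engineer would, in place of code of your own. Each camera call takes 0.05 s, during which the arm holds its last target. There are 200 camera calls.

## Working session

There is one attempt and no reset: what is moved stays moved. The work goes in short steps, Python scripts to look and compute and a tool call to move; the robot and the scene stay as the last step left them, time stands still between calls to the robot, and variables do not carry over. Pictures are saved under pics/ and viewed, at most 14 in all, crops included, and the job is handed in when it is done.

Besides the shell and the picture viewer there is one more tool, called after "Emit:" as a command line: name --argument value ..., lists and objects as JSON in quotes. carry_out: Moves the arm, as the interface text tells. Its arguments: {"type":"object","properties":{"commands":{"type":"array"},"hand":{"type":"number"},"force":{"type":"number"}},"required":["commands"]}

```bash
mkdir -p pics; cat > h.py <<'E'
import numpy as np,cv2
from workcell import get_obs,camera,camera_params
from scipy.spatial.transform import Rotation as Ro
def ray(n,u,v):
    p=camera_params(n);K=np.array(p["mtx"]);R=np.array(p["R"]);t=np.array(p["t"])
    d=np.array([(u-K[0,2])/K[0,0],(v-K[1,2])/K[1,1]]);s=d.copy()
    for _ in range(20): s=d/(1+p["k1"]*(s@s))
    return -R.T@t, R.T@np.array([s[0],s[1],1])
def at(n,u,v,z):
    c,d=ray(n,u,v); return (c+d*(z-c[2])/d[2])
def proj(n,X):
    p=camera_params(n);K=np.array(p["mtx"]);c=np.array(p["R"])@np.array(X)+np.array(p["t"])
    s=c[:2]/c[2];s=s*(1+p["k1"]*(s@s)); return K[:2,:2]@s+K[:2,2]
def save(n,f):
    im=camera(n);cv2.imwrite('pics/'+f,cv2.cvtColor(im,cv2.COLOR_RGB2BGR));return im
E
python3 - <<'E'
from h import *
for n in("scene","top"):
    save(n,n+'0.png');p=camera_params(n);print(n,np.array(p["mtx"]).round(1).tolist(),p["k1"],ray(n,320,200))
o=get_obs();print(o["position"],o["ee_rot"],o["clock"],o["grip_width"])
E
```

```text
scene [[386.4, 0.0, 321.6], [0.0, 386.4, 195.5], [0.0, 0.0, 1.0]] 0.026679812014579588 (array([-0.05142879, -0.89567619,  0.53587971]), array([ 0.53066246,  0.74268524, -0.40861784]))
top [[390.1, 0.0, 325.4], [0.0, 390.1, 199.2], [0.0, 0.0, 1.0]] -0.0160170903825819 (array([ 0.31844017, -0.06743265,  1.30320435]), array([ 0.18885634,  0.01972603, -0.98190765]))
[0.22341478 0.58330118 0.19989182] [ 1.81854802e-01  9.83325183e-01 -6.37922291e-04 -9.18332040e-05] 0.1 0.995934845688739
```

View pics/scene0.png

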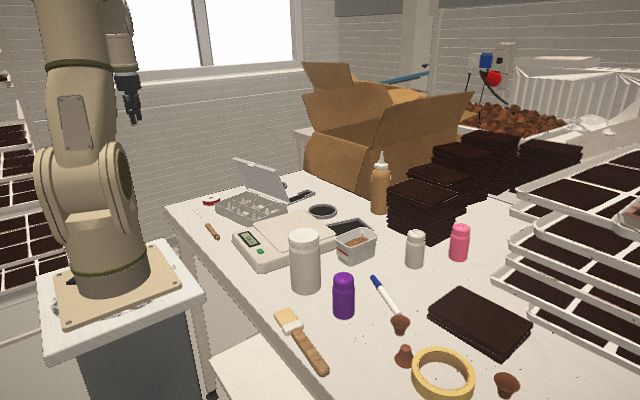

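View pics/top0.png

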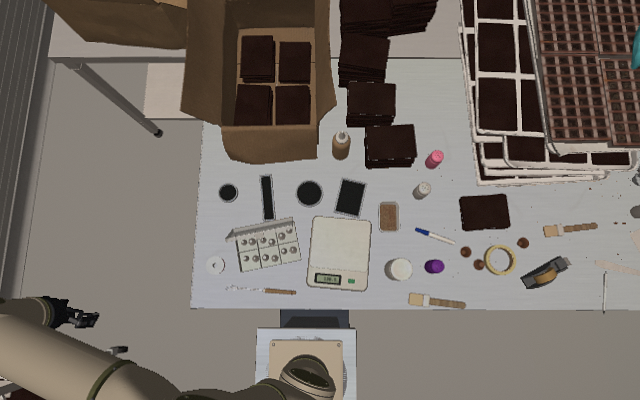

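The scene shot shows the jar (305,260), tub (356,245), shaker (415,248), marker (385,297) and look-alikes in purple and pink. In the top view the small dish is at (228,192), the pen rest at (267,197), the large dish at (309,193), the tray at (350,197), the tub at (389,216), the shaker at (423,190), the jar at (399,269) and the marker at (434,236). I'll zoom in next.

```bash
python3 - <<'E'
from h import *
im=cv2.imread('pics/top0.png')
cv2.imwrite('pics/c1.png',cv2.resize(im[165:225,205:375],None,fx=4.7,fy=4.7,interpolation=cv2.INTER_CUBIC))
cv2.imwrite('pics/c2.png',cv2.resize(im[175:285,370:460],None,fx=5.4,fy=5.4,interpolation=cv2.INTER_CUBIC))
# dark floors
g=im.max(2)
m=(g<60).astype(np.uint8)
n,l,s,c=cv2.connectedComponentsWithStats(m)
for i in range(1,n):
    x,y,w,h,a=s[i]
    if a>60 and 205<c[i][0]<375 and 165<c[i][1]<225:
        pts=np.argwhere(l==i)[:,::-1]
        W=np.array([at("top",u,v,0.004)[:2] for u,v in pts])
        q=cv2.minAreaRect((W*1000).astype(np.float32))
        print(c[i].round(1),a,"mean",(W.mean(0)*1000).round(1),"rect",np.round(q[0],1),np.round(q[1],1),round(q[2],1))
E
```

```text
[267.1 197.4] 362 mean [576.3 138.8] rect [577.4 139.4] [147.1  30.7] 6.8
[349.9 197.2] 709 mean [ 578.6 -142.8] rect [ 579.4 -143.1] [ 76.4 110.5] 76.9
[308.8 192.9] 430 mean [592.7  -2.9] rect [592.6  -1.9] [76.5 78.5] 0.3
[227.5 192.1] 197 mean [594.1 274.8] rect [594.3 274.8] [48.9 52.2] 0.3
```

View pics/c1.png

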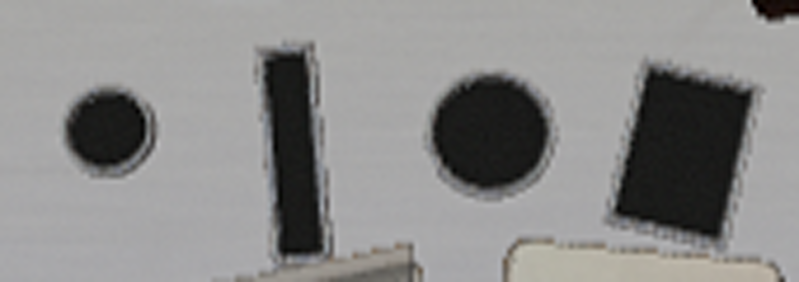

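View pics/c2.png

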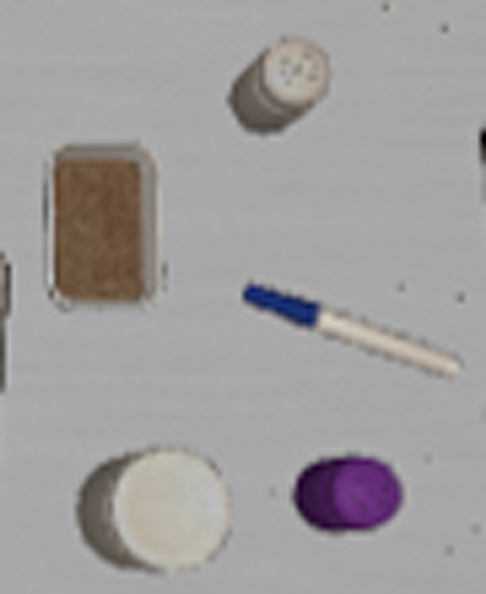

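The crops show the four holders clearly. In crop 2 the shaker top is at (297,68), the jar lid at (172,509), the tub rim corners at (50,145) to (160,305), and the marker runs from (245,290) to (460,368). I'll compute positions and check them with wireframe overlays on both views.

```bash
cat > fit.py <<'E'
from h import *
im=cv2.imread('pics/top0.png')
f=lambda c:((c[0]+.5)/5.4-.5+370,(c[1]+.5)/5.4-.5+175)
sh=at("top",*f((297,68)),.085)[:2]; jar=at("top",*f((172,509)),.134)[:2]
tc=[at("top",*f(c),.06)[:2] for c in((48,143),(159,143),(162,308),(48,308))]
tub=np.mean(tc,0); e=(tc[0]+tc[1]-tc[2]-tc[3])/2; ta=np.degrees(np.arctan2(e[1],e[0]))
m=[at("top",*f(c),.008)[:2] for c in((244,290),(461,369))]
mk=np.mean(m,0); d=m[0]-m[1]; ma=np.degrees(np.arctan2(d[1],d[0]))
print("sh",sh,"jar",jar,"\ntub",tub,ta,np.linalg.norm(e),np.linalg.norm(tc[0]-tc[1]),"\nmk",mk,ma,np.linalg.norm(d))
g=im.max(2);n,l,s,c=cv2.connectedComponentsWithStats((g<60).astype(np.uint8))
for i in range(1,n):
    if s[i][4]>300 and 205<c[i][0]<375 and 165<c[i][1]<225:
        W=np.array([at("top",u,v,.004)[:2] for u,v in np.argwhere(l==i)[:,::-1]])
        w,V=np.linalg.eigh(np.cov(W.T));print(c[i],"angle",np.degrees(np.arctan2(V[1,1],V[0,1])))
def circ(x,y,r,z):
    t=np.linspace(0,2*np.pi,60);return np.c_[x+r*np.cos(t),y+r*np.sin(t),0*t+z]
def rect(x,y,a,L,W,z):
    a=np.radians(a);u=np.array([np.cos(a),np.sin(a)]);v=np.array([-u[1],u[0]])
    return np.array([[*(np.array([x,y])+i*L/2*u+j*W/2*v),z] for i,j in((1,1),(1,-1),(-1,-1),(-1,1),(1,1))])
curves=[circ(*sh,.022,0),circ(*sh,.022,.07),circ(*jar,.034,0),circ(*jar,.034,.134),rect(*tub,ta,.101,.067,.06),rect(*tub,ta,.092,.058,0),rect(*mk,ma,.135,.017,.008),
 circ(.593,-.003,.047,.012),circ(.5935,.2745,.034,.012),rect(.578,-.143,-13,.123,.089,.012),rect(.577,.139,6,.161,.042,.012)]
def overlay(n,src,box,k,out):
    I=cv2.resize(cv2.imread('pics/'+src)[box[1]:box[3],box[0]:box[2]],None,fx=k,fy=k,interpolation=cv2.INTER_CUBIC)
    for C in curves:
        P=np.array([proj(n,X) for X in C]);P=(P-[box[0],box[1]]+.5)*k-.5
        cv2.polylines(I,[np.round(P*8).astype(np.int32)],False,(0,255,0),1,cv2.LINE_AA,3)
    return I
if __name__=="__main__":
    cv2.imwrite('pics/o1.png',overlay("scene",'scene0.png',(270,170,470,320),4,''))
    a=overlay("top",'top0.png',(205,165,465,285),3.07,'');cv2.imwrite('pics/o2.png',a)
E
python3 fit.py
```

```text
sh [ 0.59650331 -0.37730299] jar [ 0.33780169 -0.28630785] 
tub [ 0.50565556 -0.26472861] -0.8594632280096408 0.09937206052186849 0.06666537146065472 
mk [ 0.44941105 -0.42403438] 69.9692348007858 0.13992024505885142
[267.05248619 197.44751381] angle -173.43492922499436
[349.90832158 197.24964739] angle 166.55356195075842Traceback (most recent call last):
  File "fit.py", line 13, in <module>
    W=np.array([at("top",u,v,.004)[:2] for u,v in np.argwhere(l==i)[:,::-1]])
                ~~^^^^^^^^^^^^^^^^
  File "h.py", line 10, in at
    c,d=ray(n,u,v); return (c+d*(z-c[2])/d[2])
        ~~~^^^^^^^
  File "h.py", line 5, in ray
    p=camera_params(n);K=np.array(p["mtx"]);R=np.array(p["R"]);t=np.array(p["t"])
ValueError: time passes only in moves, steps and waits
```

```bash
python3 - <<'E'
s=open('h.py').read()
s=s.replace("def ray","""import os,pickle
if not os.path.exists('cp.pkl'): pickle.dump({n:camera_params(n) for n in('scene','top')},open('cp.pkl','wb'))
CP=pickle.load(open('cp.pkl','rb'));camera_params=lambda n:CP[n]
def ray""",1)
open('h.py','w').write(s)
E
python3 fit.py
```

```text
sh [ 0.59650331 -0.37730299] jar [ 0.33780169 -0.28630785] 
tub [ 0.50565556 -0.26472861] -0.8594632280096408 0.09937206052186849 0.06666537146065472 
mk [ 0.44941105 -0.42403438] 69.9692348007858 0.13992024505885142
[267.05248619 197.44751381] angle -173.43492922499436
[349.90832158 197.24964739] angle 166.55356195075842
[308.79302326 192.92093023] angle 70.37019896067926
```

View pics/o1.png

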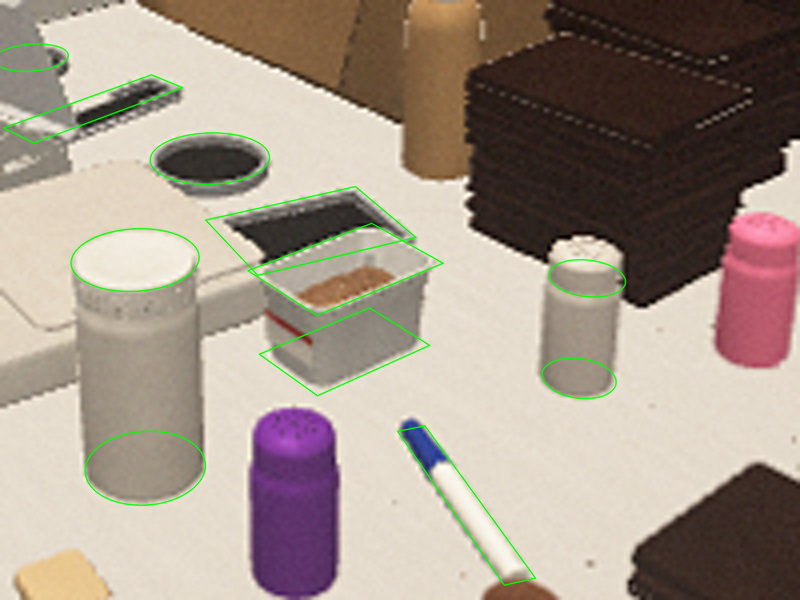

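View pics/o2.png

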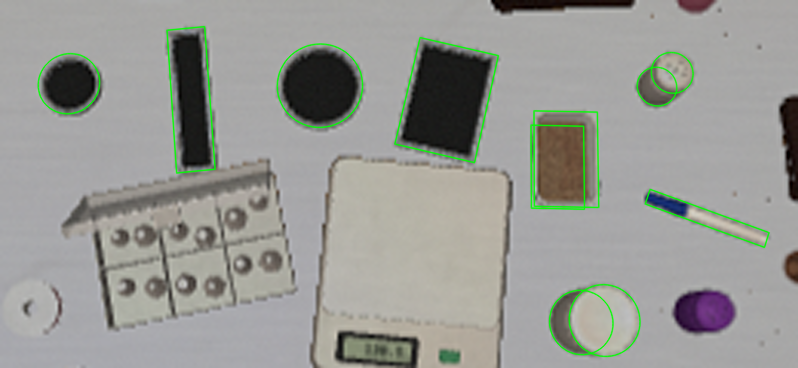

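Both overlays agree to about 2 mm: 99×67 for the tub, 140 for the marker, and the foot circles are on the feet. I'll plan the first legs now.

```bash
cat > plan.py <<'E'
import sys,json
from h import *
# args: x y z yaw(deg of tool y) waypoints; prints tool-frame units from the present pose, turn first then shift
def plan(wps):
    o=get_obs();p=np.array(o["position"]);R=Ro.from_quat(o["ee_rot"])
    print("now",p.round(4),"q",np.round(o["ee_rot"],4),"clk",round(o["clock"],2),"j",np.round(o["joint_pos"],2),"yaw",np.degrees(np.arctan2(*R.as_matrix()[[1,0],1])).round(1))
    for x,y,z,a in wps:
        a=np.radians(a);Y=np.array([np.cos(a),np.sin(a),0]);Z=np.array([0,0,-1.]);T=Ro.from_matrix(np.c_[np.cross(Y,Z),Y,Z])
        tr=np.degrees((R.inv()*T).as_rotvec())/6; d=T.inv().apply(np.array([x,y,z])-p)/.04
        print("turn",tr.round(2),"then shift",d.round(3)); p=np.array([x,y,z]);R=T
if __name__=="__main__": plan(json.loads(sys.argv[1]))
E
python3 plan.py '[[0.5,0.2,0.27,69],[0.5965,-0.377,0.27,69],[0.5965,-0.377,0.03,69]]'
python3 - <<'E'
from h import *
for n,u,v,z in(("bottle",341,145,.1),("stack front top",390,167,.1),("box flap front",265,163,.15),("case lid",265,222,.08),("pink",435,158,.06),("purple",434,266,.05)): print(n,at("top",u,v,z).round(3))
E
```

```text
now [0.2234 0.5833 0.1999] q [ 1.819e-01  9.833e-01 -6.000e-04 -1.000e-04] clk 0.1 j [-1.23  0.33 -0.06  1.46  0.02  1.35 -0.09] yaw 69.0
turn [-0.01  0.    0.01] then shift [-9.889 -6.468 -1.753]
turn [0. 0. 0.] then shift [ -7.422 -12.602   0.   ]
turn [0. 0. 0.] then shift [0. 0. 6.]
bottle [ 0.731 -0.109  0.1  ]
stack front top [ 0.658 -0.266  0.1  ]
box flap front [0.655 0.126 0.15 ]
case lid [0.482 0.13  0.08 ]
pink [ 0.702 -0.422  0.06 ]
purple [ 0.349 -0.406  0.05 ]
```

Emit:
carry_out --commands '[[[-0.71,-0.46,-0.13,0,0,0],[-0.71,-0.46,-0.13,0,0,0],[-0.71,-0.46,-0.13,0,0,0],[-0.71,-0.46,-0.13,0,0,0],[-0.71,-0.46,-0.13,0,0,0],[-0.71,-0.46,-0.13,0,0,0],[-0.71,-0.46,-0.13,0,0,0],[-0.71,-0.46,-0.13,0,0,0],[-0.71,-0.46,-0.13,0,0,0],[-0.71,-0.46,-0.13,0,0,0],[-0.71,-0.46,-0.13,0,0,0],[-0.71,-0.46,-0.13,0,0,0],[-0.71,-0.46,-0.13,0,0,0],[-0.71,-0.46,-0.13,0,0,0]]]' --hand -1 --force 40

```text
clock: 1.27
position: [0.5032, 0.1993, 0.2735]
ee_rot: [0.182, 0.983, -0.0, -0.0]
ft_force: [0.1, 1.7, -0.6]
grip_width: 0.999
grasp_force: 0.0
```

Emit:
carry_out --commands '[[[-0.39,-0.66,0,0,0,0],[-0.39,-0.66,0,0,0,0],[-0.39,-0.66,0,0,0,0],[-0.39,-0.66,0,0,0,0],[-0.39,-0.66,0,0,0,0],[-0.39,-0.66,0,0,0,0],[-0.39,-0.66,0,0,0,0],[-0.39,-0.66,0,0,0,0],[-0.39,-0.66,0,0,0,0],[-0.39,-0.66,0,0,0,0],[-0.39,-0.66,0,0,0,0],[-0.39,-0.66,0,0,0,0],[-0.39,-0.66,0,0,0,0],[-0.39,-0.66,0,0,0,0],[-0.39,-0.66,0,0,0,0],[-0.39,-0.66,0,0,0,0],[-0.39,-0.66,0,0,0,0],[-0.39,-0.66,0,0,0,0],[-0.39,-0.66,0,0,0,0],[0,0,0,0,0,0]]]'

```text
clock: 2.93
position: [0.5977, -0.3797, 0.2712]
ee_rot: [0.185, 0.983, -0.001, -0.002]
ft_force: [-0.6, -0.1, -0.6]
grip_width: 1.0
grasp_force: 0.0
```

```bash
python3 plan.py '[[0.5965,-0.377,0.03,69]]'
```

```text
now [ 0.5977 -0.3797  0.2712] q [ 0.1851  0.9827 -0.0014 -0.0018] clk 2.93 j [ 0.13  0.56  0.63  1.1  -0.31  1.57  1.88] yaw 68.7
turn [-0.03 -0.03 -0.05] then shift [0.052 0.053 6.03 ]
```

Emit:
carry_out --commands '[[[0.05,0.05,0.7,0,0,0],[0,0,0.8,0,0,0],[0,0,0.8,0,0,0],[0,0,0.8,0,0,0],[0,0,0.8,0,0,0],[0,0,0.6,0,0,0],[0,0,0.5,0,0,0],[0,0,0.4,0,0,0],[0,0,0.3,0,0,0],[0,0,0.3,0,0,0],[0,0,0,0,0,0],[0,0,0,0,0,0]]]'

```text
clock: 3.93
position: [0.5988, -0.3709, 0.0332]
ee_rot: [0.182, 0.983, 0.0, -0.0]
ft_force: [0.1, -0.1, 0.5]
grip_width: 0.998
grasp_force: 0.0
```

Emit:
carry_out --commands '[[[0,0,0,0,0,0],[0,0,0,0,0,0],[0,0,0,0,0,0],[0,0,0,0,0,0],[0,0,0,0,0,0],[0,0,0,0,0,0],[0,0,0,0,0,0],[0,0,0,0,0,0],[0,0,0,0,0,0],[0,0,0,0,0,0]]]' --hand 1 --force 40

```text
clock: 4.77
position: [0.5996, -0.3714, 0.0346]
ee_rot: [0.182, 0.983, -0.0, 0.001]
ft_force: [0.8, -0.3, 6.4]
grip_width: 0.498
grasp_force: 39.9
```

Emit:
carry_out --commands '[[[0,0,-0.3,0,0,0],[0,0,-0.6,0,0,0],[0,0,-0.7,0,0,0],[0,0,-0.8,0,0,0],[0,0,-0.8,0,0,0],[0,0,-0.8,0,0,0],[0,0,-0.6,0,0,0],[0,0,-0.4,0,0,0],[0,0,0,0,0,0]]]'

```text
clock: 5.52
position: [0.5998, -0.3719, 0.2384]
ee_rot: [0.182, 0.983, -0.001, 0.003]
ft_force: [0.9, -0.6, -0.3]
grip_width: 0.495
grasp_force: 40.7
```

```bash
python3 plan.py '[[0.55,-0.05,0.23,69],[0.5935,0.274,0.23,69]]'
```

```text
now [ 0.5998 -0.3719  0.2384] q [ 1.819e-01  9.833e-01 -9.000e-04  2.800e-03] clk 5.52 j [ 0.1   0.55  0.62  1.18 -0.31  1.49  1.88] yaw 69.0
turn [-0.01  0.06  0.01] then shift [4.047 7.067 0.209]
turn [0. 0. 0.] then shift [1.888 7.952 0.   ]
```

Emit:
carry_out --commands '[[[0.2,0.35,0,0,0,0],[0.4,0.7,0,0,0,0],[0.4,0.7,0,0,0,0],[0.4,0.7,0,0,0,0],[0.4,0.7,0,0,0,0],[0.4,0.7,0,0,0,0],[0.4,0.7,0,0,0,0],[0.4,0.7,0,0,0,0],[0.4,0.7,0,0,0,0],[0.4,0.7,0,0,0,0],[0.25,0.42,0,0,0,0]]]'

```text
clock: 6.43
position: [0.5477, -0.0448, 0.2326]
ee_rot: [0.18, 0.984, 0.001, -0.001]
ft_force: [0.8, 0.8, -1.4]
grip_width: 0.495
grasp_force: 40.8
```

Emit:
carry_out --commands '[[[0.19,0.8,0,0,0,0],[0.19,0.8,0,0,0,0],[0.19,0.8,0,0,0,0],[0.19,0.8,0,0,0,0],[0.19,0.8,0,0,0,0],[0.19,0.8,0,0,0,0],[0.19,0.8,0,0,0,0],[0.19,0.8,0,0,0,0],[0.19,0.8,0,0,0,0],[0.1,0.5,0,0,0,0],[0.05,0.25,0,0,0,0],[0,0,0,0,0,0],[0,0,0,0,0,0]]]'

```text
clock: 7.52
position: [0.593, 0.2733, 0.2329]
ee_rot: [0.182, 0.983, -0.001, -0.0]
ft_force: [0.1, -1.3, -2.1]
grip_width: 0.495
grasp_force: 40.8
```

```bash
python3 plan.py '[[0.5935,0.2745,0.06,69],[0.5935,0.2745,0.0395,69]]'
```

```text
now [0.593  0.2733 0.2329] q [ 1.822e-01  9.833e-01 -8.000e-04 -2.000e-04] clk 7.52 j [-0.76  0.39  0.35  1.35 -0.13  1.43  0.79] yaw 69.0
turn [-0.01 -0.   -0.  ] then shift [0.    0.033 4.321]
turn [0. 0. 0.] then shift [0.    0.    0.512]
```

Emit:
carry_out --commands '[[[0,0.02,0.4,0,0,0],[0,0.02,0.7,0,0,0],[0,0,0.7,0,0,0],[0,0,0.7,0,0,0],[0,0,0.7,0,0,0],[0,0,0.5,0,0,0],[0,0,0.4,0,0,0],[0,0,0.3,0,0,0],[0,0,0.2,0,0,0],[0,0,0.15,0,0,0],[0,0,0,0,0,0],[0,0,0,0,0,0]]]'

```text
clock: 8.52
position: [0.5941, 0.276, 0.0441]
ee_rot: [0.182, 0.983, 0.0, 0.0]
ft_force: [0.0, 0.6, -0.6]
grip_width: 0.494
grasp_force: 40.8
```

```bash
python3 plan.py '[[0.5935,0.2745,0.0385,69]]'; python3 -c "
from h import *
im=save('top','t1.png');im=cv2.imread('pics/t1.png');a=cv2.resize(im[150:240,190:300],None,fx=5,fy=5);s=cv2.imread('pics/t1.png')
b=save('scene','s1.png');b=cv2.imread('pics/s1.png')[160:250,280:350]
cv2.imwrite('pics/v1.png',np.hstack([cv2.resize(a,(550,450)),cv2.resize(b,(250,321)).__class__((450,250,3),np.uint8)*0+cv2.resize(b,(250,450))]))"
```

```text
now [0.5941 0.276  0.0441] q [1.821e-01 9.833e-01 3.000e-04 3.000e-04] clk 8.52 j [-0.74  0.53  0.31  1.56 -0.18  1.08  0.82] yaw 69.0
turn [0.01 0.01 0.  ] then shift [ 0.    -0.039  0.14 ]
```

View pics/v1.png

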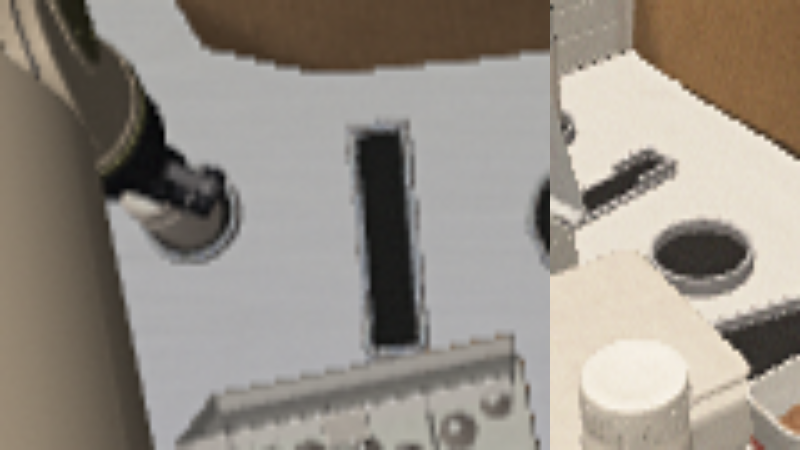

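The shaker hangs over the small dish and is centred on the ring, about (190,210) in the crop. I'll lower and release it.

Emit:
carry_out --commands '[[[0,-0.02,0.05,0,0,0],[0,-0.02,0.05,0,0,0],[0,0,0.03,0,0,0],[0,0,0,0,0,0],[0,0,0,0,0,0]]]'

```text
clock: 9.03
position: [0.5934, 0.2745, 0.0387]
ee_rot: [0.182, 0.983, 0.0, 0.0]
ft_force: [-0.7, -1.4, 3.2]
grip_width: 0.497
grasp_force: 41.3
```

Emit:
carry_out --commands '[[[0,0,0,0,0,0],[0,0,0,0,0,0],[0,0,0,0,0,0],[0,0,0,0,0,0],[0,0,0,0,0,0],[0,0,0,0,0,0],[0,0,0,0,0,0]]]' --hand -1

```text
clock: 9.62
position: [0.5931, 0.2747, 0.0382]
ee_rot: [0.182, 0.983, 0.0, -0.0]
ft_force: [-0.7, -0.5, -0.6]
grip_width: 1.002
grasp_force: 0.0
```

Emit:
carry_out --commands '[[[0,0,-0.3,0,0,0],[0,0,-0.5,0,0,0],[0,0,-0.8,0,0,0],[0,0,-0.8,0,0,0],[0,0,-0.8,0,0,0],[0,0,-0.8,0,0,0],[0,0,-0.8,0,0,0],[0,0,-0.6,0,0,0],[0,0,-0.4,0,0,0],[0,0,0,0,0,0]]]'

```text
clock: 10.45
position: [0.5944, 0.275, 0.2757]
ee_rot: [0.182, 0.983, 0.002, 0.003]
ft_force: [-0.4, -0.3, 0.4]
grip_width: 1.001
grasp_force: 0.0
```

```bash
python3 plan.py '[[0.5,-0.05,0.27,69],[0.338,-0.286,0.27,69],[0.338,-0.286,0.07,69]]'
```

```text
now [0.5944 0.275  0.2757] q [0.182  0.9833 0.0023 0.0027] clk 10.45 j [-0.76  0.38  0.35  1.27 -0.13  1.5   0.79] yaw 69.0
turn [0.05 0.04 0.  ] then shift [-0.708 -8.431  0.143]
turn [0. 0. 0.] then shift [ 1.667 -6.96   0.   ]
turn [0. 0. 0.] then shift [0. 0. 5.]
```

Emit:
carry_out --commands '[[[-0.03,-0.35,0,0,0,0],[-0.06,-0.74,0,0,0,0],[-0.06,-0.74,0,0,0,0],[-0.06,-0.74,0,0,0,0],[-0.06,-0.74,0,0,0,0],[-0.06,-0.74,0,0,0,0],[-0.06,-0.74,0,0,0,0],[-0.06,-0.74,0,0,0,0],[-0.06,-0.74,0,0,0,0],[-0.06,-0.74,0,0,0,0],[-0.06,-0.74,0,0,0,0],[-0.06,-0.74,0,0,0,0]]]'

```text
clock: 11.45
position: [0.4964, -0.0538, 0.2702]
ee_rot: [0.182, 0.983, 0.0, -0.0]
ft_force: [1.1, -0.5, 0.3]
grip_width: 0.998
grasp_force: 0.0
```

Emit:
carry_out --commands '[[[0.17,-0.7,0,0,0,0],[0.17,-0.7,0,0,0,0],[0.17,-0.7,0,0,0,0],[0.17,-0.7,0,0,0,0],[0.17,-0.7,0,0,0,0],[0.17,-0.7,0,0,0,0],[0.17,-0.7,0,0,0,0],[0.17,-0.7,0,0,0,0],[0.17,-0.7,0,0,0,0],[0.13,-0.6,0,0,0,0],[0,0,0,0,0,0],[0,0,0,0,0,0],[0,0,0,0,0,0]]]'

```text
clock: 12.53
position: [0.3368, -0.2857, 0.2701]
ee_rot: [0.182, 0.983, 0.0, 0.0]
ft_force: [0.2, 0.1, -0.2]
grip_width: 0.998
grasp_force: 0.0
```

```bash
python3 plan.py '[[0.338,-0.286,0.16,69],[0.338,-0.286,0.07,69]]'
```

```text
now [ 0.3368 -0.2857  0.2701] q [1.816e-01 9.834e-01 3.000e-04 0.000e+00] clk 12.53 j [-0.3  -0.23  0.78  1.83  0.16  1.47  1.66] yaw 69.1
turn [ 0.01 -0.    0.01] then shift [-0.03   0.003  2.752]
turn [0. 0. 0.] then shift [0.   0.   2.25]
```

Emit:
carry_out --commands '[[[-0.03,0,0.6,0,0,0],[0,0,0.8,0,0,0],[0,0,0.7,0,0,0],[0,0,0.4,0,0,0],[0,0,0.2,0,0,0],[0,0,0.1,0,0,0],[0,0,0,0,0,0]]]'

```text
clock: 13.12
position: [0.338, -0.2863, 0.1581]
ee_rot: [0.181, 0.983, -0.0, -0.0]
ft_force: [-0.5, -0.2, 0.2]
grip_width: 1.0
grasp_force: 0.0
```

Emit:
carry_out --commands '[[[0,0,0.2,0,0,0],[0,0,0.2,0,0,0],[0,0,0.2,0,0,0],[0,0,0.2,0,0,0],[0,0,0.2,0,0,0],[0,0,0,0,0,0]]]'

```text
clock: 13.62
position: [0.3369, -0.2863, 0.1166]
ee_rot: [0.182, 0.983, 0.0, -0.001]
ft_force: [-0.7, -0.1, 0.4]
grip_width: 1.001
grasp_force: 0.0
```

```bash
python3 plan.py '[[0.338,-0.286,0.07,69]]'; python3 -c "
from h import *
save('scene','s2.png');b=cv2.imread('pics/s2.png')[180:310,240:400]
cv2.imwrite('pics/v2.png',cv2.resize(b,None,fx=4,fy=4,interpolation=2))"
```

```text
now [ 0.3369 -0.2863  0.1166] q [ 1.819e-01  9.833e-01  1.000e-04 -1.200e-03] clk 13.62 j [-0.31 -0.06  0.9   2.06  0.06  1.12  1.77] yaw 69.0
turn [-0.   -0.02  0.01] then shift [-0.023  0.017  1.164]
```

View pics/v2.png

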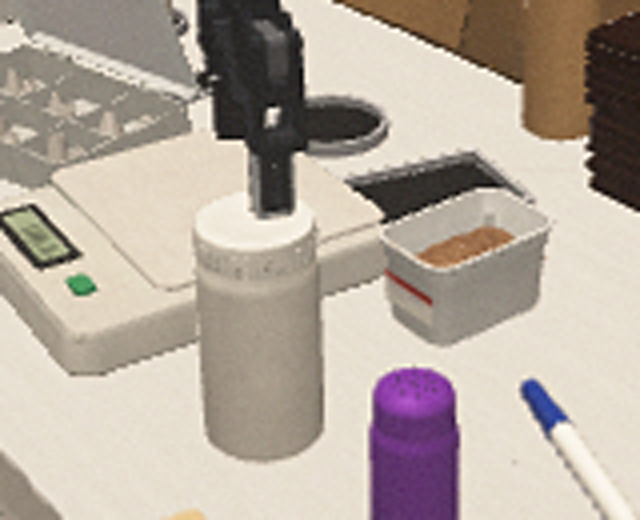

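```bash
python3 -c "
from h import *
for X in([.322,-.328,.13],[.322,-.328,.1166],[.354,-.244,.13],[.354,-.244,.1166],[.338,-.286,.134],[.338,-.286,.1166]): print(X,((proj('scene',X)-[240,180]+.5)*4).round())"
```

```text
[0.322, -0.328, 0.13] [276. 267.]
[0.322, -0.328, 0.1166] [277. 290.]
[0.354, -0.244, 0.13] [237. 187.]
[0.354, -0.244, 0.1166] [238. 208.]
[0.338, -0.286, 0.134] [255. 219.]
[0.338, -0.286, 0.1166] [257. 247.]
```

```bash
python3 -c "
from h import *
a=cv2.imread('pics/s2.png')[180:260,270:350];b=cv2.imread('pics/scene0.png')[180:260,270:350]
d=np.clip(cv2.absdiff(a,b).astype(int)*4,0,255).astype(np.uint8)
cv2.imwrite('pics/v3.png',np.hstack([cv2.resize(x,None,fx=5,fy=5,interpolation=2) for x in(a,d)]))"
```

```text
(no output)
```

View pics/v3.png

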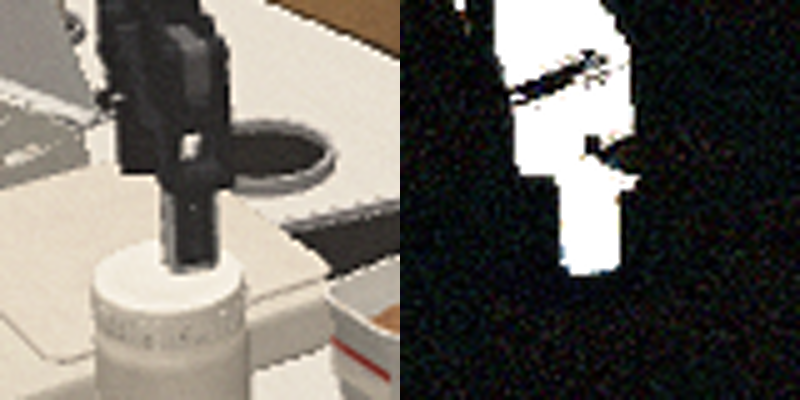

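```bash
python3 -c "
from h import *
Y=np.array([.358,.934,0]);
def mk(f,n,T,box,k):
    I=cv2.resize(cv2.imread('pics/'+f)[box[1]:box[3],box[0]:box[2]],None,fx=k,fy=k,interpolation=2)
    for s,c in((-1,(0,0,255)),(0,(0,255,0)),(1,(255,0,0))):
        for dz in(0,.013,.04):
            p=((proj(n,np.array(T)+s*.0425*Y+[0,0,dz])-[box[0],box[1]]+.5)*k).astype(int);cv2.circle(I,tuple(map(int,p)),2,c,-1)
    return I
save('top','t2.png')
A=mk('scene0.png','scene',[.2234,.5833,.1999],(90,60,170,140),4.9)
B=mk('top0.png','top',[.2234,.5833,.1999],(50,275,130,355),4.9)
C=mk('s2.png','scene',[.3369,-.2863,.1166],(270,180,330,240),4.9)
D=mk('t2.png','top',[.3369,-.2863,.1166],(360,225,440,305),4.9)
C=cv2.resize(C,(200,200)) if 0 else C
o=np.zeros((392+294,392*2,3),np.uint8)
P=np.vstack([np.hstack([A,B]),np.hstack([cv2.resize(C,(392,392)),D])])
cv2.imwrite('pics/v4.png',cv2.resize(P,(590,590)))"
```

```text
(no output)
```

View pics/v4.png

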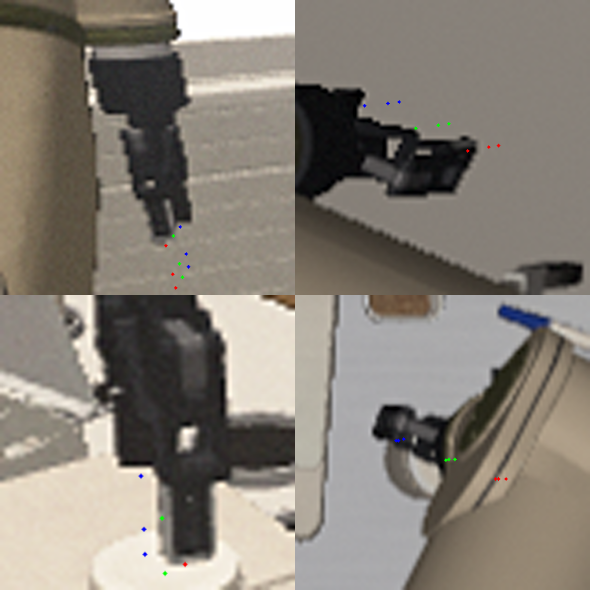

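Emit:
carry_out --commands '[[[0,0,-0.6,0,0,0],[0,0,-0.8,0,0,0],[0,0,-0.6,0,0,0],[0,0,0,0,0,0],[0,0,0,0,0,0]]]'

```text
clock: 14.13
position: [0.3387, -0.2872, 0.1995]
ee_rot: [0.182, 0.983, 0.0, 0.002]
ft_force: [-0.5, 0.5, -0.5]
grip_width: 0.996
grasp_force: 0.0
```

Emit:
carry_out --commands '[[[0,0,0,0,0,0],[0,0,0,0,0,0],[0,0,0,0,0,0],[0,0,0,0,0,0],[0,0,0,0,0,0],[0,0,0,0,0,0],[0,0,0,0,0,0],[0,0,0,0,0,0],[0,0,0,0,0,0],[0,0,0,0,0,0]]]' --hand 1

```text
clock: 14.97
position: [0.3378, -0.2868, 0.1982]
ee_rot: [0.182, 0.983, 0.0, 0.0]
ft_force: [-0.1, -0.2, -0.0]
grip_width: -0.003
grasp_force: 0.0
```

```bash
python3 -c "
from h import *
save('scene','s3.png');a=cv2.imread('pics/s3.png');b=cv2.imread('pics/scene0.png')
d=(cv2.absdiff(a,b).max(2)>40).astype(np.uint8);d[:,:240]=0;d[:,360:]=0
d=cv2.morphologyEx(d,cv2.MORPH_OPEN,np.ones((2,2),np.uint8))
r=np.argwhere(d);v=r[:,0].max();print('lowest',v,r[r[:,0]>=v-2,1].mean())
for vv in range(v-24,v+1,3): print(vv,r[r[:,0]==vv,1].min(),r[r[:,0]==vv,1].max())
o=get_obs();p=np.array(o['position']);print(p,o['grip_width'])
for dz in(0,.01,.02,.03,.04): print(dz,proj('scene',p+[0,0,dz]).round(1))"
```

```text
lowest 399 296.33660130718954
375 241 360
378 241 360
381 241 360
384 241 360
387 241 360
390 241 360
393 241 360
396 241 360
399 241 360
[ 0.3377779  -0.28675271  0.19817585] 0.00017302696640837607
0 [302.1 207. ]
0.01 [301.9 202.6]
0.02 [301.6 198.1]
0.03 [301.4 193.6]
0.04 [301.2 189.1]
```

```bash
python3 -c "
from h import *
a=cv2.imread('pics/s3.png');print(a.mean(), cv2.imread('pics/s2.png').mean());a=a[120:300,200:440]
for dz,c in((0,(0,0,255)),(.02,(0,255,0)),(.04,(255,0,0))):
    p=(proj('scene',np.array([.3378,-.2868,.1982+dz]))-[200,120]);a[int(round(p[1])),int(round(p[0]))]=c
cv2.imwrite('pics/v5.png',cv2.resize(a,None,fx=3.3,fy=3.3,interpolation=cv2.INTER_NEAREST))"
```

```text
102.80484244791667 135.3885546875
```

View pics/v5.png

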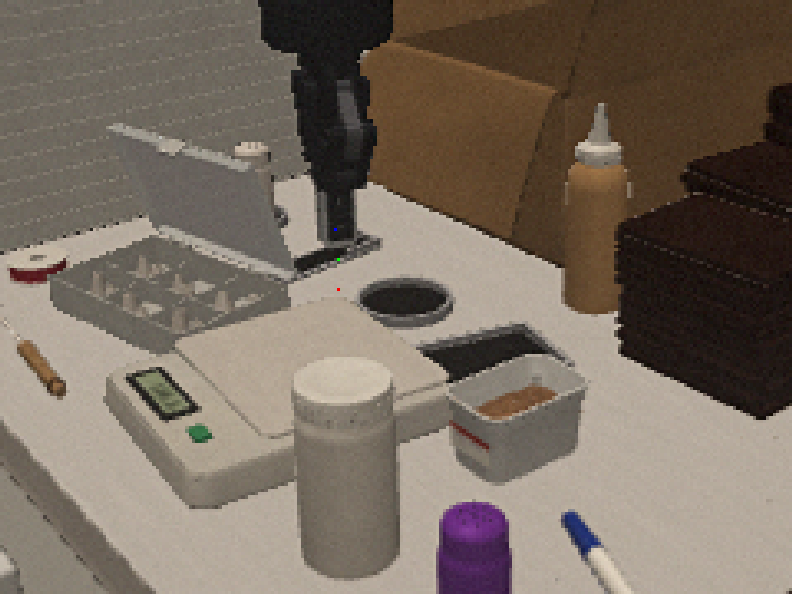

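The shut fingertip appears at (340,242) in the crop, but the reported TCP projects to (338,290), so the tip looks about 30 mm higher than expected. A gentle touch of the bare worktop where the shaker stood should settle this.

```bash
python3 plan.py '[[0.58,-0.37,0.2,69],[0.58,-0.37,0.04,69]]'
```

```text
now [ 0.3378 -0.2868  0.1982] q [0.1819 0.9833 0.     0.    ] clk 15.02 j [-0.31 -0.18  0.84  1.95  0.14  1.31  1.69] yaw 69.0
turn [0.   0.   0.01] then shift [-6.399  0.227 -0.046]
turn [0. 0. 0.] then shift [0. 0. 4.]
```

Emit:
carry_out --commands '[[[-0.4,0,0,0,0,0],[-0.8,0.03,0,0,0,0],[-0.8,0.03,0,0,0,0],[-0.8,0.03,0,0,0,0],[-0.8,0.03,0,0,0,0],[-0.8,0.03,0,0,0,0],[-0.8,0.03,0,0,0,0],[-0.8,0.03,0,0,0,0],[-0.4,0,0,0,0,0],[0,0,0.4,0,0,0],[0,0,0.7,0,0,0],[0,0,0.8,0,0,0],[0,0,0.8,0,0,0],[0,0,0.6,0,0,0],[0,0,0.4,0,0,0],[0,0,0.2,0,0,0],[0,0,0,0,0,0]]]'

```text
clock: 16.43
position: [0.5791, -0.3696, 0.0401]
ee_rot: [0.182, 0.983, 0.0, -0.002]
ft_force: [0.5, 0.7, -0.0]
grip_width: -0.001
grasp_force: 0.0
```

Emit:
carry_out --commands '[[[0,0,0.1,0,0,0],[0,0,0.1,0,0,0],[0,0,0.1,0,0,0],[0,0,0.1,0,0,0],[0,0,0.1,0,0,0],[0,0,0.1,0,0,0],[0,0,0,0,0,0],[0,0,0,0,0,0]]]'

```text
clock: 17.1
position: [0.5797, -0.3704, 0.0179]
ee_rot: [0.182, 0.983, 0.0, -0.0]
ft_force: [-0.4, 0.3, -0.8]
grip_width: -0.0
grasp_force: 0.0
```

Emit:
carry_out --commands '[[[0,0,0.1,0,0,0],[0,0,0.1,0,0,0],[0,0,0.1,0,0,0],[0,0,0,0,0,0],[0,0,0,0,0,0]]]'

```text
clock: 17.52
position: [0.5796, -0.3704, 0.0058]
ee_rot: [0.182, 0.983, 0.0, -0.0]
ft_force: [0.1, -0.6, 0.9]
grip_width: -0.002
grasp_force: 0.0
```

Emit:
carry_out --commands '[[[0,0,0.05,0,0,0],[0,0,0.05,0,0,0],[0,0,0.05,0,0,0],[0,0,0,0,0,0]]]'

```text
clock: 17.85
position: [0.5797, -0.3703, -0.0003]
ee_rot: [0.182, 0.983, 0.0, -0.0]
ft_force: [0.3, -0.5, -0.3]
grip_width: 0.004
grasp_force: 0.0
```

Emit:
carry_out --commands '[[[0,0,0.05,0,0,0],[0,0,0,0,0,0]]]'

```text
clock: 18.02
position: [0.5797, -0.3704, -0.0022]
ee_rot: [0.182, 0.983, 0.0, -0.0]
ft_force: [0.4, -0.2, 0.3]
grip_width: 0.003
grasp_force: 0.0
```

```bash
python3 -c "
from h import *
save('top','t4.png');save('scene','s4.png');a=cv2.imread('pics/s4.png')[150:310,330:490]
p0=np.array(get_obs()['position']);print(p0)
for dz,c in((0,(0,0,255)),(.03,(255,0,0))):
    p=(proj('scene',p0+[0,0,dz])-[330,150]);a[int(round(p[1])),int(round(p[0]))]=c
cv2.imwrite('pics/v6.png',cv2.resize(a,None,fx=3.7,fy=3.7,interpolation=cv2.INTER_NEAREST))"
```

```text
[ 0.57979774 -0.37042933 -0.00191802]
```

View pics/v6.png

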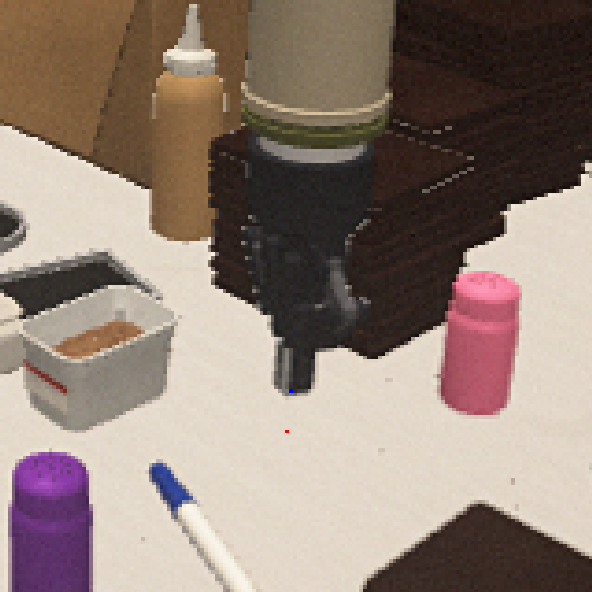

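The fingertip hangs visibly clear of the table, with no contact at a reading of −2 mm, so the tool reading really is about 30 mm low. I'll find the true contact height.

Emit:
carry_out --commands '[[[0,0,0.1,0,0,0],[0,0,0.1,0,0,0],[0,0,0.1,0,0,0],[0,0,0.1,0,0,0],[0,0,0.05,0,0,0],[0,0,0,0,0,0],[0,0,0,0,0,0]]]'

```text
clock: 18.7
position: [0.5797, -0.3705, -0.02]
ee_rot: [0.182, 0.983, 0.0, -0.0]
ft_force: [-0.1, 0.3, 0.6]
grip_width: -0.0
grasp_force: 0.0
```

Emit:
carry_out --commands '[[[0,0,0.05,0,0,0],[0,0,0.05,0,0,0],[0,0,0,0,0,0]]]'

```text
clock: 18.95
position: [0.5797, -0.3703, -0.0242]
ee_rot: [0.182, 0.983, 0.0, -0.0]
ft_force: [-0.2, -0.2, -0.5]
grip_width: -0.003
grasp_force: 0.0
```

Emit:
carry_out --commands '[[[0,0,0.05,0,0,0],[0,0,0,0,0,0]]]'

```text
clock: 19.12
position: [0.5797, -0.3703, -0.0262]
ee_rot: [0.182, 0.983, 0.0, -0.0]
ft_force: [0.8, -0.3, 0.1]
grip_width: -0.002
grasp_force: 0.0
```

Emit:
carry_out --commands '[[[0,0,0.04,0,0,0],[0,0,0,0,0,0]]]'

```text
clock: 19.28
position: [0.5797, -0.3704, -0.0277]
ee_rot: [0.182, 0.983, 0.0, -0.0]
ft_force: [-0.6, -0.1, 0.7]
grip_width: -0.003
grasp_force: 0.0
```

Emit:
carry_out --commands '[[[0,0,0.04,0,0,0],[0,0,0,0,0,0]]]'

```text
clock: 19.45
position: [0.5797, -0.3704, -0.0293]
ee_rot: [0.182, 0.983, 0.0, -0.0]
ft_force: [-1.6, -0.0, -0.6]
grip_width: -0.002
grasp_force: 0.0
```

Emit:
carry_out --commands '[[[0,0,0.03,0,0,0],[0,0,0,0,0,0]]]'

```text
clock: 19.62
position: [0.5799, -0.3705, -0.0303]
ee_rot: [0.182, 0.983, 0.0, 0.0]
ft_force: [-0.4, -0.5, -0.0]
grip_width: -0.008
grasp_force: 0.0
```

Emit:
carry_out --commands '[[[0,0,0.03,0,0,0],[0,0,0,0,0,0]]]'

```text
clock: 19.78
position: [0.5799, -0.3706, -0.0304]
ee_rot: [0.182, 0.983, 0.0, 0.0]
ft_force: [-3.5, 3.1, 9.7]
grip_width: -0.0
grasp_force: 4.8
```

Emit:
carry_out --commands '[[[0,0,0.03,0,0,0],[0,0,0,0,0,0]]]'

```text
clock: 19.95
position: [0.58, -0.3705, -0.0305]
ee_rot: [0.182, 0.983, 0.001, 0.0]
ft_force: [-7.0, 6.5, 19.8]
grip_width: -0.001
grasp_force: 10.0
```

Emit:
carry_out --commands '[[[0,0,0.03,0,0,0],[0,0,0,0,0,0]]]'

```text
clock: 20.12
position: [0.58, -0.3705, -0.0306]
ee_rot: [0.182, 0.983, 0.001, 0.0]
ft_force: [-11.5, 9.7, 30.1]
grip_width: -0.003
grasp_force: 15.2
```

True z is the reading plus 30 mm, from contact at −0.030. I'll back off, open and return to the jar.

Emit:
carry_out --commands '[[[0,0,-0.2,0,0,0],[0,0,-0.5,0,0,0],[0,0,-0.8,0,0,0],[0,0,-0.8,0,0,0],[0,0,-0.8,0,0,0],[0,0,-0.8,0,0,0],[0,0,-0.8,0,0,0],[0,0,-0.8,0,0,0],[0,0,-0.3,0,0,0],[0,0,0,0,0,0]]]'

```text
clock: 20.95
position: [0.5809, -0.3717, 0.202]
ee_rot: [0.182, 0.983, -0.001, 0.003]
ft_force: [-0.6, -0.0, -0.2]
grip_width: 0.006
grasp_force: 0.0
```

Emit:
carry_out --commands '[[[0.4,0,0,0,0,0],[0.8,-0.03,0,0,0,0],[0.8,-0.03,0,0,0,0],[0.8,-0.03,0,0,0,0],[0.8,-0.03,0,0,0,0],[0.8,-0.03,0,0,0,0],[0.8,-0.03,0,0,0,0],[0.8,-0.03,0,0,0,0],[0.4,0,0,0,0,0],[0,0,0,0,0,0],[0,0,0,0,0,0],[0,0,0,0,0,0]]]' --hand -1

```text
clock: 21.95
position: [0.3419, -0.2876, 0.1981]
ee_rot: [0.182, 0.983, 0.0, -0.0]
ft_force: [0.0, -0.4, -0.1]
grip_width: 0.995
grasp_force: 0.0
```

```bash
python3 plan.py '[[0.338,-0.286,0.1,69],[0.338,-0.286,0.04,69]]'
```

```text
now [ 0.3419 -0.2876  0.1981] q [ 1.817e-01  9.834e-01  3.000e-04 -2.000e-04] clk 21.95 j [-0.43 -0.2   0.94  1.95  0.17  1.32  1.66] yaw 69.1
turn [ 0.01 -0.01  0.01] then shift [0.106 0.003 2.452]
turn [0. 0. 0.] then shift [0.  0.  1.5]
```

Emit:
carry_out --commands '[[[0.1,0,0.5,0,0,0],[0,0,0.7,0,0,0],[0,0,0.6,0,0,0],[0,0,0.4,0,0,0],[0,0,0.2,0,0,0],[0,0,0.2,0,0,0],[0,0,0.2,0,0,0],[0,0,0.2,0,0,0],[0,0,0,0,0,0]]]'

```text
clock: 22.7
position: [0.3374, -0.2863, 0.0775]
ee_rot: [0.182, 0.983, -0.0, -0.001]
ft_force: [0.4, -0.4, -0.1]
grip_width: 1.002
grasp_force: 0.0
```

Emit:
carry_out --commands '[[[0,0,0.2,0,0,0],[0,0,0.2,0,0,0],[0,0,0.2,0,0,0],[0,0,0.2,0,0,0],[0,0,0.1,0,0,0],[0,0,0,0,0,0],[0,0,0,0,0,0]]]'

```text
clock: 23.28
position: [0.3378, -0.2866, 0.0428]
ee_rot: [0.182, 0.983, 0.0, -0.0]
ft_force: [-0.1, -0.6, 0.0]
grip_width: 1.002
grasp_force: 0.0
```

```bash
python3 plan.py '[[0.338,-0.286,0.04,69]]'
```

```text
now [ 0.3378 -0.2866  0.0428] q [ 1.821e-01  9.833e-01  1.000e-04 -3.000e-04] clk 23.28 j [-0.4   0.14  1.08  2.14 -0.15  0.94  1.96] yaw 69.0
turn [ 0.   -0.01  0.  ] then shift [0.001 0.016 0.069]
```

Emit:
carry_out --commands '[[[0,0,0,0,0,0],[0,0,0,0,0,0],[0,0,0,0,0,0],[0,0,0,0,0,0],[0,0,0,0,0,0],[0,0,0,0,0,0],[0,0,0,0,0,0]]]' --hand 1 --force 60

```text
clock: 23.87
position: [0.3382, -0.2865, 0.0432]
ee_rot: [0.182, 0.983, 0.001, 0.0]
ft_force: [-2.2, 1.6, 8.4]
grip_width: 0.783
grasp_force: 65.2
```

Emit:
carry_out --commands '[[[0,0,-0.2,0,0,0],[0,0,-0.4,0,0,0],[0,0,-0.6,0,0,0],[0,0,-0.7,0,0,0],[0,0,-0.7,0,0,0],[0,0,-0.5,0,0,0],[0,0,-0.3,0,0,0],[0,0,0,0,0,0]]]'

```text
clock: 24.53
position: [0.3388, -0.287, 0.1806]
ee_rot: [0.182, 0.983, 0.001, 0.002]
ft_force: [0.2, 0.0, -3.1]
grip_width: 0.781
grasp_force: 68.7
```

```bash
python3 plan.py '[[0.5,-0.1,0.18,69],[0.593,-0.003,0.18,69],[0.593,-0.003,0.049,69]]'
```

```text
now [ 0.3388 -0.287   0.1806] q [1.821e-01 9.833e-01 7.000e-04 2.000e-03] clk 24.53 j [-0.47 -0.22  0.99  1.98  0.18  1.28  1.65] yaw 69.0
turn [0.02 0.03 0.  ] then shift [-2.086  5.809  0.016]
turn [0. 0. 0.] then shift [-1.302  3.097  0.   ]
turn [0. 0. 0.] then shift [0.    0.    3.275]
```

Emit:
carry_out --commands '[[[-0.1,0.3,0,0,0,0],[-0.25,0.65,0,0,0,0],[-0.25,0.65,0,0,0,0],[-0.25,0.65,0,0,0,0],[-0.25,0.65,0,0,0,0],[-0.25,0.65,0,0,0,0],[-0.25,0.65,0,0,0,0],[-0.25,0.65,0,0,0,0],[-0.25,0.65,0,0,0,0],[-0.25,0.65,0,0,0,0],[-0.25,0.65,0,0,0,0],[-0.25,0.65,0,0,0,0],[-0.25,0.65,0,0,0,0],[-0.2,0.5,0,0,0,0],[-0.1,0.3,0,0,0,0],[0,0,0,0,0,0],[0,0,0,0,0,0]]]'

```text
clock: 25.95
position: [0.5914, -0.0027, 0.177]
ee_rot: [0.182, 0.983, -0.001, -0.001]
ft_force: [0.1, -0.5, -4.1]
grip_width: 0.788
grasp_force: 68.7
```

```bash
python3 plan.py '[[0.593,-0.003,0.18,69],[0.593,-0.003,0.049,69]]'
```

```text
now [ 0.5914 -0.0027  0.177 ] q [ 1.819e-01  9.833e-01 -6.000e-04 -1.300e-03] clk 25.95 j [-0.69  0.33  0.77  1.62 -0.24  1.29  1.32] yaw 69.0
turn [-0.02 -0.02  0.01] then shift [-0.039  0.008 -0.075]
turn [0. 0. 0.] then shift [0.    0.    3.275]
```

Emit:
carry_out --commands '[[[-0.04,0,0.3,0,0,0],[0,0,0.6,0,0,0],[0,0,0.7,0,0,0],[0,0,0.6,0,0,0],[0,0,0.4,0,0,0],[0,0,0.25,0,0,0],[0,0,0.15,0,0,0],[0,0,0.05,0,0,0],[0,0,0,0,0,0],[0,0,0,0,0,0]]]'

```text
clock: 26.78
position: [0.5942, -0.0034, 0.0574]
ee_rot: [0.182, 0.983, 0.001, 0.0]
ft_force: [-0.1, 0.5, -3.5]
grip_width: 0.783
grasp_force: 68.7
```

```bash
python3 plan.py '[[0.593,-0.003,0.0475,69]]'
```

```text
now [ 0.5942 -0.0034  0.0574] q [1.822e-01 9.833e-01 6.000e-04 4.000e-04] clk 26.78 j [-0.63  0.46  0.71  1.74 -0.34  1.07  1.39] yaw 69.0
turn [0.01 0.01 0.  ] then shift [ 0.032 -0.001  0.248]
```

Emit:
carry_out --commands '[[[0.03,0,0.1,0,0,0],[0,0,0.08,0,0,0],[0,0,0.05,0,0,0],[0,0,0,0,0,0],[0,0,0,0,0,0]]]'

```text
clock: 27.2
position: [0.5926, -0.0028, 0.0473]
ee_rot: [0.182, 0.983, 0.0, -0.0]
ft_force: [-0.4, 0.6, -2.7]
grip_width: 0.787
grasp_force: 68.4
```

Emit:
carry_out --commands '[[[0,0,0.02,0,0,0],[0,0,0.01,0,0,0],[0,0,0,0,0,0]]]'

```text
clock: 27.45
position: [0.5929, -0.0028, 0.0473]
ee_rot: [0.182, 0.983, 0.001, 0.0]
ft_force: [-4.0, 1.1, 11.1]
grip_width: 0.785
grasp_force: 69.7
```

Emit:
carry_out --commands '[[[0,0,0,0,0,0],[0,0,0,0,0,0],[0,0,0,0,0,0],[0,0,0,0,0,0],[0,0,0,0,0,0],[0,0,0,0,0,0]]]' --hand -1

```text
clock: 27.95
position: [0.5924, -0.0028, 0.046]
ee_rot: [0.182, 0.983, 0.0, -0.0]
ft_force: [-0.2, -1.2, 0.1]
grip_width: 0.999
grasp_force: 0.0
```

Emit:
carry_out --commands '[[[0,0,-0.2,0,0,0],[0,0,-0.4,0,0,0],[0,0,-0.6,0,0,0],[0,0,-0.8,0,0,0],[0,0,-0.8,0,0,0],[0,0,-0.6,0,0,0],[0,0,-0.4,0,0,0],[0,0,-0.2,0,0,0],[0,0,0,0,0,0]]]'

```text
clock: 28.7
position: [0.5934, -0.003, 0.208]
ee_rot: [0.182, 0.983, 0.001, 0.001]
ft_force: [0.3, 0.5, -0.5]
grip_width: 1.001
grasp_force: 0.0
```

```bash
python3 plan.py '[[0.5057,-0.2647,0.2,89.1],[0.5057,-0.2647,-0.01,89.1]]'
```

```text
now [ 0.5934 -0.003   0.208 ] q [1.821e-01 9.833e-01 9.000e-04 1.100e-03] clk 28.7 j [-0.7   0.31  0.78  1.58 -0.22  1.34  1.31] yaw 69.0
turn [ 0.02  0.02 -3.35] then shift [ 2.089 -6.576  0.201]
turn [0. 0. 0.] then shift [0.   0.   5.25]
```

Emit:
carry_out --commands '[[[0,0,0,0,0,-0.85],[0,0,0,0,0,-0.85],[0,0,0,0,0,-0.85],[0,0,0,0,0,-0.8],[0.1,-0.3,0,0,0,0],[0.2,-0.65,0,0,0,0],[0.2,-0.65,0,0,0,0],[0.2,-0.65,0,0,0,0],[0.2,-0.65,0,0,0,0],[0.2,-0.65,0,0,0,0],[0.2,-0.65,0,0,0,0],[0.2,-0.65,0,0,0,0],[0.2,-0.65,0,0,0,0],[0.2,-0.65,0,0,0,0],[0.19,-0.42,0,0,0,0],[0,0,0,0,0,0],[0,0,0,0,0,0]]]'

```text
clock: 30.12
position: [0.5033, -0.266, 0.2052]
ee_rot: [0.011, 1.0, 0.0, -0.001]
ft_force: [0.7, 0.4, -0.9]
grip_width: 1.002
grasp_force: 0.0
```

```bash
python3 plan.py '[[0.5057,-0.2647,0.08,89.1],[0.5057,-0.2647,-0.01,89.1]]'
```

```text
now [ 0.5033 -0.266   0.2052] q [ 1.050e-02  9.999e-01  4.000e-04 -8.000e-04] clk 30.12 j [-0.31  0.26  0.86  1.64 -0.2   1.33  2.13] yaw 88.8
turn [ 0.01 -0.02 -0.05] then shift [-0.059  0.032  3.13 ]
turn [0. 0. 0.] then shift [0.   0.   2.25]
```

Emit:
carry_out --commands '[[[-0.06,0.03,0.4,0,0,-0.05],[0,0,0.8,0,0,0],[0,0,0.8,0,0,0],[0,0,0.8,0,0,0],[0,0,0.7,0,0,0],[0,0,0.5,0,0,0],[0,0,0.3,0,0,0],[0,0,0.2,0,0,0],[0,0,0.1,0,0,0],[0,0,0,0,0,0]]]'

```text
clock: 30.95
position: [0.5074, -0.2629, 0.0219]
ee_rot: [0.005, 1.0, 0.0, -0.0]
ft_force: [-0.7, 0.6, 0.5]
grip_width: 0.999
grasp_force: 0.0
```

Emit:
carry_out --commands '[[[0,0,0.15,0,0,0],[0,0,0.15,0,0,0],[0,0,0.15,0,0,0],[0,0,0.15,0,0,0],[0,0,0.1,0,0,0],[0,0,0,0,0,0]]]'

```text
clock: 31.45
position: [0.5067, -0.2628, -0.007]
ee_rot: [0.005, 1.0, 0.001, -0.001]
ft_force: [-0.2, -0.7, -0.6]
grip_width: 0.999
grasp_force: 0.0
```

```bash
python3 plan.py '[[0.5057,-0.2647,-0.01,89.1]]'
```

```text
now [ 0.5067 -0.2628 -0.007 ] q [ 5.1e-03  1.0e+00  6.0e-04 -8.0e-04] clk 31.45 j [-0.19  0.52  0.73  1.84 -0.42  0.94  2.29] yaw 89.4
turn [ 0.01 -0.02  0.05] then shift [ 0.024 -0.048  0.074]
```

Good alignment; close on the tub.

Emit:
carry_out --commands '[[[0,-0.04,0,0,0,0],[0,0,0,0,0,0],[0,0,0,0,0,0],[0,0,0,0,0,0],[0,0,0,0,0,0],[0,0,0,0,0,0],[0,0,0,0,0,0],[0,0,0,0,0,0]]]' --hand 1 --force 50

```text
clock: 32.12
position: [0.5075, -0.2651, -0.0056]
ee_rot: [0.005, 1.0, 0.0, 0.0]
ft_force: [-1.7, -1.7, 5.8]
grip_width: 0.72
grasp_force: 56.2
```

Emit:
carry_out --commands '[[[0,0,-0.1,0,0,0],[0,0,-0.3,0,0,0],[0,0,-0.5,0,0,0],[0,0,-0.5,0,0,0],[0,0,-0.3,0,0,0],[0,0,-0.1,0,0,0],[0,0,0,0,0,0]]]'

```text
clock: 32.7
position: [0.5078, -0.2646, 0.0668]
ee_rot: [0.005, 1.0, 0.0, 0.001]
ft_force: [-0.4, -0.4, -3.5]
grip_width: 0.719
grasp_force: 55.5
```

```bash
python3 plan.py '[[0.578,-0.1427,0.06,76.8],[0.578,-0.1427,-0.002,76.8]]'
```

```text
now [ 0.5078 -0.2646  0.0668] q [4.9e-03 1.0e+00 4.0e-04 6.0e-04] clk 32.7 j [-0.24  0.42  0.79  1.79 -0.33  1.07  2.23] yaw 89.4
turn [0.01 0.01 2.11] then shift [-1.013  3.367  0.17 ]
turn [0. 0. 0.] then shift [0.   0.   1.55]
```

Emit:
carry_out --commands '[[[0,0,0,0,0,0.7],[0,0,0,0,0,0.7],[0,0,0,0,0,0.71],[-0.15,0.4,0,0,0,0],[-0.18,0.6,0,0,0,0],[-0.18,0.6,0,0,0,0],[-0.18,0.6,0,0,0,0],[-0.18,0.6,0,0,0,0],[-0.13,0.4,0,0,0,0],[-0.06,0.17,0,0,0,0],[0,0,0,0,0,0],[0,0,0,0,0,0],[0,0,0,0,0,0]]]'

```text
clock: 33.78
position: [0.5783, -0.1451, 0.0657]
ee_rot: [0.116, 0.993, -0.0, -0.001]
ft_force: [0.4, -0.1, -2.8]
grip_width: 0.72
grasp_force: 55.6
```

```bash
python3 plan.py '[[0.5795,-0.1432,-0.0005,76.8]]'
```

```text
now [ 0.5783 -0.1451  0.0657] q [ 1.164e-01  9.932e-01 -1.000e-04 -6.000e-04] clk 33.78 j [-0.45  0.48  0.79  1.73 -0.38  1.1   1.8 ] yaw 76.6
turn [-0.   -0.01 -0.03] then shift [-0.019  0.052  1.655]
```

Emit:
carry_out --commands '[[[-0.02,0.05,0.2,0,0,0],[0,0,0.4,0,0,0],[0,0,0.4,0,0,0],[0,0,0.25,0,0,0],[0,0,0.15,0,0,0],[0,0,0.1,0,0,0],[0,0,0.05,0,0,0],[0,0,0,0,0,0],[0,0,0,0,0,0]]]'

```text
clock: 34.53
position: [0.581, -0.1416, 0.0045]
ee_rot: [0.115, 0.993, 0.0, 0.0]
ft_force: [-0.8, 0.2, -3.3]
grip_width: 0.719
grasp_force: 55.5
```

Emit:
carry_out --commands '[[[0,0,0.05,0,0,0],[0,0,0,0,0,0],[0,0,0,0,0,0]]]'

```text
clock: 34.78
position: [0.5807, -0.1413, 0.0022]
ee_rot: [0.115, 0.993, 0.0, -0.0]
ft_force: [-0.5, 0.2, -4.0]
grip_width: 0.72
grasp_force: 55.5
```

```bash
python3 plan.py '[[0.5795,-0.1432,-0.0015,76.8]]'
```

```text
now [ 0.5807 -0.1413  0.0022] q [ 1.152e-01  9.933e-01  4.000e-04 -1.000e-04] clk 34.78 j [-0.41  0.56  0.74  1.77 -0.45  0.99  1.84] yaw 76.8
turn [ 0.01 -0.   -0.  ] then shift [ 0.019 -0.053  0.092]
```

Emit:
carry_out --commands '[[[0.02,-0.05,0.03,0,0,0],[0,0,0.03,0,0,0],[0,0,0.03,0,0,0],[0,0,0,0,0,0],[0,0,0,0,0,0]]]'

```text
clock: 35.2
position: [0.5793, -0.1433, -0.0016]
ee_rot: [0.115, 0.993, 0.0, -0.0]
ft_force: [-1.3, -1.3, -1.1]
grip_width: 0.722
grasp_force: 55.6
```

Emit:
carry_out --commands '[[[0,0,0.03,0,0,0],[0,0,0,0,0,0]]]'

```text
clock: 35.37
position: [0.5794, -0.1433, -0.0016]
ee_rot: [0.115, 0.993, 0.001, -0.0]
ft_force: [-7.5, 2.9, 14.0]
grip_width: 0.72
grasp_force: 57.4
```

Emit:
carry_out --commands '[[[0,0,0,0,0,0],[0,0,0,0,0,0],[0,0,0,0,0,0],[0,0,0,0,0,0],[0,0,0,0,0,0],[0,0,0,0,0,0]]]' --hand -1

```text
clock: 35.87
position: [0.5794, -0.1431, -0.0029]
ee_rot: [0.115, 0.993, 0.0, -0.0]
ft_force: [0.1, -0.6, -0.2]
grip_width: 1.002
grasp_force: 0.0
```

Emit:
carry_out --commands '[[[0,0,-0.2,0,0,0],[0,0,-0.4,0,0,0],[0,0,-0.6,0,0,0],[0,0,-0.8,0,0,0],[0,0,-0.8,0,0,0],[0,0,-0.8,0,0,0],[0,0,-0.8,0,0,0],[0,0,-0.5,0,0,0],[0,0,-0.2,0,0,0],[0,0,0,0,0,0]]]'

```text
clock: 36.7
position: [0.5803, -0.1437, 0.2034]
ee_rot: [0.115, 0.993, 0.001, 0.001]
ft_force: [-0.8, -0.5, -0.1]
grip_width: 1.004
grasp_force: 0.0
```

```bash
python3 plan.py '[[0.46,-0.3,0.2,-20],[0.4494,-0.424,0.2,-20]]'
```

```text
now [ 0.5803 -0.1437  0.2034] q [1.154e-01 9.933e-01 5.000e-04 1.500e-03] clk 36.7 j [-0.51  0.35  0.87  1.57 -0.27  1.34  1.72] yaw 76.8
turn [3.000e-02 1.000e-02 1.613e+01] then shift [-4.7   -1.49   0.084]
turn [0. 0. 0.] then shift [-3.004  0.811  0.   ]
```

Emit:
carry_out --commands '[[[0,0,0,0,0,0.6],[0,0,0,0,0,0.9],[0,0,0,0,0,0.9],[0,0,0,0,0,0.9],[0,0,0,0,0,0.9],[0,0,0,0,0,0.9],[0,0,0,0,0,0.9],[0,0,0,0,0,0.9],[0,0,0,0,0,0.9],[0,0,0,0,0,0.9],[0,0,0,0,0,0.9],[0,0,0,0,0,0.9],[0,0,0,0,0,0.9],[0,0,0,0,0,0.9],[0,0,0,0,0,0.9],[0,0,0,0,0,0.9],[0,0,0,0,0,0.9],[0,0,0,0,0,0.9],[0,0,0,0,0,0.23]]]'

```text
clock: 38.28
position: [0.5787, -0.1431, 0.1996]
ee_rot: [0.821, 0.571, -0.001, -0.001]
ft_force: [0.8, 0.0, 0.9]
grip_width: 1.0
grasp_force: 0.0
```

Emit:
carry_out --commands '[[[-0.4,-0.03,0,0,0,0],[-0.7,-0.06,0,0,0,0],[-0.7,-0.06,0,0,0,0],[-0.7,-0.06,0,0,0,0],[-0.7,-0.06,0,0,0,0],[-0.7,-0.06,0,0,0,0],[-0.7,-0.06,0,0,0,0],[-0.7,-0.06,0,0,0,0],[-0.7,-0.06,0,0,0,0],[-0.7,-0.06,0,0,0,0],[-0.7,-0.06,0,0,0,0],[-0.3,-0.05,0,0,0,0],[0,0,0,0,0,0],[0,0,0,0,0,0]]]'

```text
clock: 39.45
position: [0.4471, -0.4242, 0.2005]
ee_rot: [0.819, 0.573, -0.0, -0.001]
ft_force: [0.5, 0.2, 0.2]
grip_width: 1.001
grasp_force: 0.0
```

```bash
python3 plan.py '[[0.4494,-0.424,0.0,-20],[0.4494,-0.424,-0.027,-20]]'
```

```text
now [ 0.4471 -0.4242  0.2005] q [ 8.194e-01  5.732e-01 -1.000e-04 -8.000e-04] clk 39.45 j [-0.13  0.53  1.16  1.53 -0.49  1.4   0.71] yaw -20.1
turn [-0.01 -0.01 -0.01] then shift [0.025 0.053 5.012]
turn [0. 0. 0.] then shift [0.    0.    0.675]
```

Emit:
carry_out --commands '[[[0.02,0.05,0.4,0,0,0],[0,0,0.8,0,0,0],[0,0,0.8,0,0,0],[0,0,0.8,0,0,0],[0,0,0.8,0,0,0],[0,0,0.6,0,0,0],[0,0,0.4,0,0,0],[0,0,0.3,0,0,0],[0,0,0.2,0,0,0],[0,0,0,0,0,0],[0,0,0,0,0,0]]]'

```text
clock: 40.37
position: [0.451, -0.4235, -0.0022]
ee_rot: [0.819, 0.574, 0.0, 0.0]
ft_force: [-0.4, -0.0, 1.1]
grip_width: 1.0
grasp_force: 0.0
```

```bash
python3 plan.py '[[0.4494,-0.424,-0.0265,-20]]'
```

```text
now [ 0.451  -0.4235 -0.0022] q [8.191e-01 5.736e-01 1.000e-04 0.000e+00] clk 40.37 j [-0.03  0.72  0.97  1.72 -0.67  1.07  0.82] yaw -20.0
turn [ 0. -0.  0.] then shift [-0.025 -0.032  0.607]
```

Emit:
carry_out --commands '[[[-0.02,-0.03,0.2,0,0,0],[0,0,0.15,0,0,0],[0,0,0.1,0,0,0],[0,0,0.1,0,0,0],[0,0,0.05,0,0,0],[0,0,0,0,0,0],[0,0,0,0,0,0]]]'

```text
clock: 40.95
position: [0.4491, -0.4236, -0.0269]
ee_rot: [0.819, 0.573, 0.0, -0.0]
ft_force: [-0.3, 0.0, -0.1]
grip_width: 1.005
grasp_force: 0.0
```

Emit:
carry_out --commands '[[[0,0,0,0,0,0],[0,0,0,0,0,0],[0,0,0,0,0,0],[0,0,0,0,0,0],[0,0,0,0,0,0],[0,0,0,0,0,0],[0,0,0,0,0,0],[0,0,0,0,0,0],[0,0,0,0,0,0],[0,0,0,0,0,0],[0,0,0,0,0,0]]]' --hand 1 --force 40

```text
clock: 41.87
position: [0.4493, -0.4236, -0.0267]
ee_rot: [0.819, 0.573, 0.0, -0.0]
ft_force: [-0.4, 1.2, 5.0]
grip_width: 0.161
grasp_force: 39.5
```

Emit:
carry_out --commands '[[[0,0,-0.2,0,0,0],[0,0,-0.5,0,0,0],[0,0,-0.8,0,0,0],[0,0,-0.8,0,0,0],[0,0,-0.8,0,0,0],[0,0,-0.8,0,0,0],[0,0,-0.8,0,0,0],[0,0,-0.8,0,0,0],[0,0,-0.4,0,0,0],[0,0,0,0,0,0]]]'

```text
clock: 42.7
position: [0.4498, -0.4252, 0.2132]
ee_rot: [0.819, 0.573, 0.001, 0.002]
ft_force: [1.9, -0.6, 0.5]
grip_width: 0.161
grasp_force: 39.1
```

```bash
python3 plan.py '[[0.50,-0.2,0.2,-83.4],[0.577,0.139,0.2,-83.4]]'; python3 - <<'E'
from h import *
for u,v in((312,176),(336,188),(358,199)): print("box base",at("scene",u,v,0).round(3))
for u,v in((232,154),(280,170)): print("lid top edge z.09/.12",at("scene",u,v,.09).round(3),at("scene",u,v,.12).round(3))
for u,v in((228,233),(265,223),(297,217)): print("lid top(top cam) z .09/.12",at("top",u,v,.09).round(3),at("top",u,v,.12).round(3))
E
```

```text
now [ 0.4498 -0.4252  0.2132] q [8.194e-01 5.733e-01 8.000e-04 2.100e-03] clk 42.7 j [-0.13  0.52  1.16  1.51 -0.48  1.42  0.7 ] yaw -20.0
turn [ 4.000e-02 -1.000e-02  1.056e+01] then shift [ 1.894 -5.448  0.33 ]
turn [0. 0. 0.] then shift [ 2.886 -8.198  0.   ]
box base [0.757 0.286 0.   ]
box base [0.753 0.127 0.   ]
box base [0.749 0.003 0.   ]
lid top edge z.09/.12 [0.522 0.49  0.09 ] [0.483 0.397 0.12 ]
lid top edge z.09/.12 [0.57  0.207 0.09 ] [0.529 0.132 0.12 ]
lid top(top cam) z .09/.12 [0.445 0.243 0.09 ] [0.442 0.236 0.12 ]
lid top(top cam) z .09/.12 [0.477 0.129 0.09 ] [0.473 0.124 0.12 ]
lid top(top cam) z .09/.12 [0.497 0.029 0.09 ] [0.493 0.026 0.12 ]
```

Emit:
carry_out --commands '[[[0,0,0,0,0,0.56],[0,0,0,0,0,0.8],[0,0,0,0,0,0.9],[0,0,0,0,0,0.9],[0,0,0,0,0,0.9],[0,0,0,0,0,0.9],[0,0,0,0,0,0.9],[0,0,0,0,0,0.9],[0,0,0,0,0,0.9],[0,0,0,0,0,0.9],[0,0,0,0,0,0.9],[0,0,0,0,0,0.7],[0,0,0,0,0,0.4],[0,0,0,0,0,0]]]'

```text
clock: 43.87
position: [0.4489, -0.4233, 0.2083]
ee_rot: [0.998, 0.057, -0.001, -0.001]
ft_force: [0.4, 0.3, 0.2]
grip_width: 0.16
grasp_force: 39.1
```

Emit:
carry_out --commands '[[[0.12,-0.35,0,0,0,0],[0.24,-0.7,0,0,0,0],[0.24,-0.7,0,0,0,0],[0.24,-0.7,0,0,0,0],[0.24,-0.7,0,0,0,0],[0.24,-0.7,0,0,0,0],[0.24,-0.7,0,0,0,0],[0.24,-0.7,0,0,0,0],[0.24,-0.7,0,0,0,0],[0.24,-0.7,0,0,0,0],[0.24,-0.7,0,0,0,0],[0.24,-0.7,0,0,0,0],[0.24,-0.7,0,0,0,0],[0.24,-0.7,0,0,0,0],[0.24,-0.7,0,0,0,0],[0.24,-0.7,0,0,0,0],[0.24,-0.7,0,0,0,0],[0.24,-0.7,0,0,0,0],[0.24,-0.7,0,0,0,0],[0.24,-0.7,0,0,0,0]]]'

```text
clock: 45.53
position: [0.5719, 0.1418, 0.2088]
ee_rot: [0.998, 0.059, -0.001, -0.0]
ft_force: [0.3, -0.5, 0.3]
grip_width: 0.162
grasp_force: 39.1
```

```bash
python3 plan.py '[[0.577,0.139,0.1,-83.4],[0.577,0.139,-0.0215,-83.4]]'
```

```text
now [0.5719 0.1418 0.2088] q [ 9.983e-01  5.880e-02 -6.000e-04 -4.000e-04] clk 45.53 j [-1.21  0.45  1.18  1.59 -0.42  1.39 -1.43] yaw -83.3
turn [-0.01  0.01  0.02] then shift [0.118 0.083 2.721]
turn [0. 0. 0.] then shift [0.    0.    3.037]
```

Emit:
carry_out --commands '[[[0.06,0.04,0.3,0,0,0],[0.06,0.04,0.6,0,0,0],[0,0,0.8,0,0,0],[0,0,0.8,0,0,0],[0,0,0.8,0,0,0],[0,0,0.6,0,0,0],[0,0,0.4,0,0,0],[0,0,0.2,0,0,0],[0,0,0.1,0,0,0],[0,0,0,0,0,0],[0,0,0,0,0,0]]]'

```text
clock: 46.45
position: [0.5779, 0.1377, 0.0263]
ee_rot: [0.998, 0.058, 0.0, -0.0]
ft_force: [0.2, 0.5, 0.7]
grip_width: 0.158
grasp_force: 39.1
```

```bash
python3 plan.py '[[0.577,0.139,-0.0215,-83.4]]'; python3 -c "
from h import *
save('top','t5.png');save('scene','s5.png')
a=cv2.imread('pics/t5.png')[150:260,200:380];b=cv2.imread('pics/s5.png')[130:240,230:390]
cv2.imwrite('pics/v7.png',np.vstack([cv2.resize(a,(490,300),interpolation=2),cv2.resize(b,(490,300),interpolation=2)]))"
```

```text
now [0.5779 0.1377 0.0263] q [ 9.983e-01  5.790e-02  4.000e-04 -5.000e-04] clk 46.45 j [-1.07  0.63  1.    1.77 -0.6   1.08 -1.31] yaw -83.4
turn [-0.01 -0.01  0.01] then shift [-0.018 -0.034  1.194]
```

View pics/v7.png

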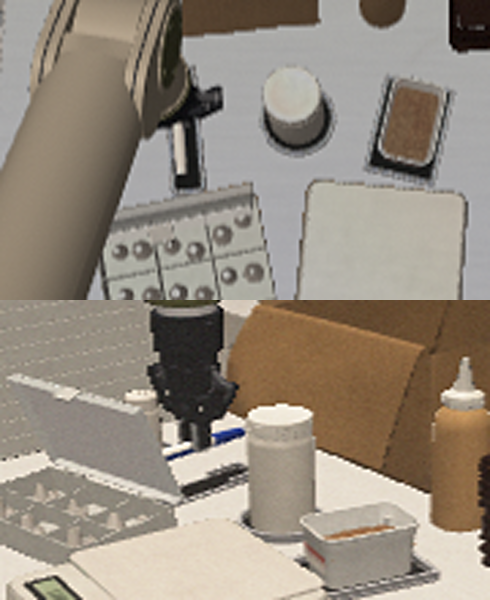

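The pen hangs parallel over its rest, the jar stands in its dish and the tub in its tray. Now I'll lower the pen.

Emit:
carry_out --commands '[[[-0.02,-0.03,0.3,0,0,0],[0,0,0.3,0,0,0],[0,0,0.2,0,0,0],[0,0,0.15,0,0,0],[0,0,0.1,0,0,0],[0,0,0.05,0,0,0],[0,0,0.05,0,0,0],[0,0,0,0,0,0],[0,0,0,0,0,0]]]'

```text
clock: 47.3
position: [0.5765, 0.1389, -0.0204]
ee_rot: [0.998, 0.058, -0.0, -0.0]
ft_force: [-0.1, -0.2, -0.6]
grip_width: 0.163
grasp_force: 39.1
```

Emit:
carry_out --commands '[[[0,0,0.03,0,0,0],[0,0,0,0,0,0],[0,0,0,0,0,0]]]'

```text
clock: 47.55
position: [0.5764, 0.139, -0.0217]
ee_rot: [0.998, 0.058, -0.0, -0.0]
ft_force: [0.2, -0.2, -0.5]
grip_width: 0.162
grasp_force: 39.1
```

Emit:
carry_out --commands '[[[0,0,0.03,0,0,0],[0,0,0,0,0,0],[0,0,0,0,0,0]]]'

```text
clock: 47.8
position: [0.5765, 0.139, -0.0227]
ee_rot: [0.998, 0.058, 0.0, -0.0]
ft_force: [-0.8, 0.8, 3.8]
grip_width: 0.165
grasp_force: 39.6
```

Emit:
carry_out --commands '[[[0,0,0,0,0,0],[0,0,0,0,0,0],[0,0,0,0,0,0],[0,0,0,0,0,0],[0,0,0,0,0,0],[0,0,0,0,0,0],[0,0,0,0,0,0],[0,0,0,0,0,0]]]' --hand -1

```text
clock: 48.47
position: [0.5763, 0.1389, -0.023]
ee_rot: [0.998, 0.058, -0.0, -0.0]
ft_force: [-0.1, -0.6, -0.3]
grip_width: 0.997
grasp_force: 0.0
```

Emit:
carry_out --commands '[[[0,0,-0.2,0,0,0],[0,0,-0.5,0,0,0],[0,0,-0.8,0,0,0],[0,0,-0.8,0,0,0],[0,0,-0.8,0,0,0],[0,0,-0.8,0,0,0],[0,0,-0.8,0,0,0],[0,0,-0.8,0,0,0],[0,0,-0.4,0,0,0],[0,0,0,0,0,0]]]'

```text
clock: 49.3
position: [0.5781, 0.1385, 0.2174]
ee_rot: [0.998, 0.057, 0.002, -0.001]
ft_force: [-0.5, 0.2, -0.5]
grip_width: 0.998
grasp_force: 0.0
```

```bash
python3 plan.py '[[0.5,-0.25,0.2,-83.4]]'
```

```text
now [0.5781 0.1385 0.2174] q [ 0.9983  0.0575  0.0025 -0.0013] clk 49.3 j [-1.19  0.45  1.18  1.57 -0.42  1.4  -1.43] yaw -83.4
turn [-0.02 -0.05 -0.  ] then shift [-3.057  9.423  0.435]
```

Move the arm clear of the view to check everything.

Emit:
carry_out --commands '[[[-0.2,0.5,0,0,0,0],[-0.23,0.7,0,0,0,0],[-0.23,0.7,0,0,0,0],[-0.23,0.7,0,0,0,0],[-0.23,0.7,0,0,0,0],[-0.23,0.7,0,0,0,0],[-0.23,0.7,0,0,0,0],[-0.23,0.7,0,0,0,0],[-0.23,0.7,0,0,0,0],[-0.23,0.7,0,0,0,0],[-0.23,0.7,0,0,0,0],[-0.23,0.7,0,0,0,0],[-0.23,0.7,0,0,0,0],[-0.2,0.5,0,0,0,0],[0,0,0,0,0,0],[0,0,0,0,0,0]]]'

```text
clock: 50.63
position: [0.4931, -0.2506, 0.2126]
ee_rot: [0.998, 0.056, -0.0, -0.0]
ft_force: [-0.3, 0.6, -0.7]
grip_width: 0.999
grasp_force: 0.0
```

```bash
cat > fin.py <<'E'
from h import *
import fit
save('top','t6.png');save('scene','s6.png')
fit.curves=[fit.circ(.593,-.003,.047,.012),fit.circ(.5935,.2745,.034,.012),fit.rect(.578,-.143,-13,.123,.089,.012),fit.rect(.577,.139,6.5,.161,.042,.012)]
a=fit.overlay('top','t6.png',(205,155,375,285),3.5,'');b=cv2.imread('pics/s6.png')[130:250,220:400]
b=cv2.resize(b,None,fx=2.5,fy=2.5,interpolation=2);b=cv2.copyMakeBorder(b,0,0,0,a.shape[1]-b.shape[1],0) if a.shape[1]>b.shape[1] else b
cv2.imwrite('pics/v8.png',cv2.resize(np.vstack([a[:300],b]),(595,600)))
E
python3 fin.py >/dev/null; ls pics/v8.png
```

```text
pics/v8.png
```

View pics/v8.png

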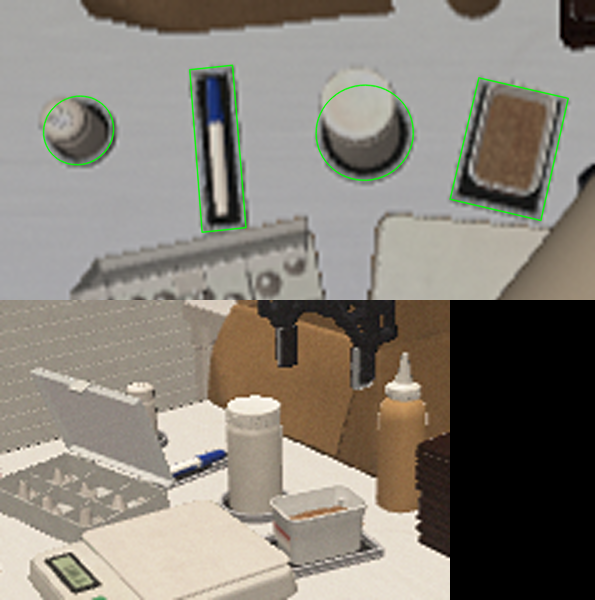

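All four sit inside their holders: shaker foot at (85,135), pen at (215,140), jar at (365,130) and tub at (513,140). The bystanders haven't moved.

```bash
python3 -c "
from workcell import hand_in
print(hand_in())"
```

```text
the job is handed in; nothing more can be done
None
```

The job is handed in: the shaker, jar and tub stand in their holders and the marker lies in its rest, confirmed in the last picture, and the clock read 50.6 s after the last move. I kept the spool and bottle out of every move, but only the bottle was visible in that last picture.

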